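Fit the click-on depth stop to a palm press

ROBOT

A 7-joint arm with a two-finger parallel gripper is mounted at the origin on a cart in front of the work surface, level with it; the furniture and walls round the work are solid. World frame = base frame: x ahead of the robot, y to its left, z up, the work surface at z = 0. Lengths are in m, angles in rad, forces in N, time in s.
With the tool pointing down it reaches from about 0.4 to 0.875 m from the base axis. Payload 19.3 kg.
Tool frame: the origin (TCP) lies midway between the tips of the shut fingers; the grasp point (between the pads) lies 19 mm behind it (r.tcp_to_grasp is the distance from the TCP to the grasp point, in m); z points along the fingers, y is the line along which they close (so a half turn about z gives the same grasp; the last joint's range is limited). The gripper opens to 85 mm and grips with 20 to 120 N. Pads are 22 mm wide; open, the fingers measure 114 mm over their backs; the gripper's body (76 mm by 85 mm) begins 54 mm behind the grasp point. The pads swing forward as they close: fully open they stand 13 mm farther back than shut.
Start: joints at [-1.339, 0.521, -0.036, 1.599, 0.021, 1.021, -0.113], TCP at [0.186, 0.597, 0.231] pointing down, gripper open.
Joint ranges: [-2.91, 2.91], [-0.3, 2.13], [-1.5, 1.42], [0.17, 2.43], [-1.26, 4.41], [0.16, 1.93], [-2.52, 2.52]. Speed limits (rad/s): [1.89, 1.89, 2.39, 2.39, 3.01, 3.01, 3.01].

INTERFACE

Orientations are given as a unit quaternion [w, x, y, z].
In Python, from station import r gives the robot as it stands. The module is installed in compiled form; this text tells all that it offers.
- The arm moves only by the shell command python3 -m crank 'ROWS' [OPENING] [FORCE]. ROWS is JSON, a list of rows, each an object of numbers: "dx", "dy", "dz": the shift along the tool's x, y, z scaled (see below); "rx", "ry", "rz": the turn, a rotation vector about the tool's x, y, z scaled (see below). In form: [{"dx": .., "dy": .., "dz": .., "rx": .., "ry": .., "rz": ..}, ...]. A call has 1 to 5 rows; each row shifts and turns the commanded pose from where the row before left it, along the tool's axes as they then stand; what a row does not reach is not made up. The controller multiplies each number of a shift by 0.025 m and each number of a turn by 4 degrees. A row lasts 1/12 s, in which the tool goes at most 41.7 mm and 7.16 degrees, less where a joint would pass 70% of its speed; a pose out of reach is approached as far as the arm can. A call with a number of a shift or a turn outside -1 to 1 is refused whole. A call with a gripper value outside its range is refused whole. OPENING is the closure, from -1 (fully open) to 1 (shut), set as the call begins (- or left out, the last holds). The fingers move at their own pace and stop on an object; FORCE is the grip in N (left out, the last holds). Time passes only in rows, so rows that do not move let the fingers close. It gives the time, the measured TCP pose, the force, the opening and the grip force at its end, in the units of the state.
- r.state(): the state, without advancing time (a new reading comes with each control period).
- r.grab_frame(name): name is "side" or "top"; returns a dict with "frame" (420x560x3 uint8, red, green, blue), "fovy" (degrees; the focal length in pixels is half the picture's height over the tangent of half this angle, whatever the lens; pixels are square), "cx", "cy" (the principal point, pixels), "R" (3x3) and "t" (3): a world point X has camera coordinates R X + t. Camera axes: x right, y down, z forward; pixel columns grow to the right and rows downward; lengths in m; the calibration is good to about 2 mm. A picture is of the moment at which its call begins. There is no depth.
- r.finish_job(): hands the job in; it is judged then, once.
Trained networks look in the newest picture that a camera, given by its name, has taken for a name from the list of things; names that differ only in an ending like _2 or _b are one class to them, and where a whole thing is asked for, a point or a joint stands for the part that bears it (a point fixed in the world has none). Each returns a list of dicts, best first, with "p" (0 to 1); they miss things now and then, are a little off and sometimes report something else, mostly with a low value. They report only what shows in the picture. A call takes as long as a camera call.
- r.find_in(camera, target): "box" ([left, top, right, bottom] in pixels, round what is visible of it).
- r.regions_of(camera, target): "mask" (420x560 bool, what is visible of it) and "box" ([left, top, right, bottom] in pixels, round what is visible of it).
The state is a dict: "clock": time; "joints": joint angles; "qd": joint speeds; "effort": joint torques, N m; "eef_pos": TCP position; "eef_rot": TCP orientation; "force": force on the tool from outside, world axes, zero at the start; "ft_torque": the same for the moment, N m; "gripper_width": finger opening in m; "finger_force": force on a finger pad.
Only numpy, scipy, OpenCV 4.12 (cv2) and the standard library are available. Lean on these libraries where they do the work, as an engineer would, in place of code of your own. Each camera call takes 0.05 s, during which the arm holds its last target. There are 200 camera calls.

TASK

The small dark green palm press is missing its depth stop. Take the steel collar that stands on the bench, slide it down the press's stop rod until the two sprung balls in the rod click into it and hold it - feel for the click, and do not shove the ram down through the collar - and let go of it. Then push the red palm knob down gently until the collar lands on the round steel pad below it, to prove the stop, and let the ram spring back up with the collar still caught; leave the other things on the bench where they are.

Things in the scene. Friction and masses are not known exactly. Their poses are not given: they have to be found in the camera images.
- stop_collar: Loose steel sleeve with a dark knurled band, 36 mm across, 34 mm tall, 0.16 to 0.24 kg, standing on the bench right end up. Origin: centre of its underside, z up its axis. Bore 17.6 mm, flared at the underside to 24.6 mm over the lowest 9.6 mm; inside, unseen, a ring groove for the balls 11 to 17.9 mm above the underside. Grip it across the outside.
- palm_press: Small dark green hand press, fixed to the bench. Origin: centre of the underside of its base (160 x 160 x 16 mm); x to its back, y to its left, z up. In this frame the ram with its red knob is at x -20, y +30 mm; the stop rod, parallel, at x -20, y -55 mm. Column at the back. Nothing on it is higher than 221 mm.
- rod_tip (a point): Top end of the bright upright stop rod: 16 mm thick, tapered to 7 mm over the last 7 mm, 221 mm above the bench and 73 mm above the stop pad while the ram is up. The rod is fixed to the ram and moves with it. The collar goes on from above.
- ball_slot (a point): Middle of the rod's slot, on its axis. Two sprung 6 mm balls stand 2.9 mm out of the rod's front and back, set up to 12 mm above or below here: where the collar clicks must be felt. Pushed slowly, resistance lasts about 6 mm, reaching 3-8 N, fades, then for 3-4 mm the balls draw the collar down (5-15 N pull) and it is in: 1 mm of slack, then firm both ways (30 N would force it).
- stop_pad: Round steel pad, 37 mm across, on the fixed lug that the rod runs through. Origin: centre of its top, 148 mm above the bench. A caught collar hangs with its underside 11 to 35 mm above the pad, by the balls' setting; one that has not clicked perches on the balls about 12 mm higher than it should. With the ram pushed down the collar lands on the pad.
- palm_knob: Red mushroom palm knob on top of the ram, 48 mm across, flat on top for 22 mm. Origin: centre of that flat top, 206 mm above the bench while the ram is up. Push it straight down.
- ram (a joint): Downward travel of the ram with its knob and stop rod, in m: 0 is up, where the return spring holds it, 0.038 the bottom of the stroke. It gives way to a push of about 13 N (11 N with the collar on the rod) and gets 0.4 N stiffer per 10 mm.
- screw_jar: Glass jar of screws with a green lid, 62 mm across, 82 mm tall, a bystander. Origin: centre of its underside.
- spanner: Adjustable spanner lying on the bench, 47 x 183 x 13 mm, a bystander. Origin: centre of its underside, its length along y.
- spare_gear: Steel spur gear lying flat, 70 mm across, 25 mm tall, a bystander. Origin: centre of its underside.

How it is judged:
By the outcome, as a careful person would: the job done as asked, in the order asked, and still so for the second after the job is handed in, with the robot touching nothing.
It also fails if it takes over 72 s, if anything falls off the work surface, if the arm or the gripper's body presses on something with over 40 N, if the wrist force passes 120 N, or if a joint passes its speed limit or range.

## Working session

There is one attempt and no reset: what is moved stays moved. The work goes in short steps, Python scripts to look and compute and a shell command to move; the robot and the scene stay as the last step left them, time stands still between calls to the robot, and variables do not carry over. Pictures are saved under pics/ and viewed, at most 10 in all, crops included, and the job is handed in when it is done.

```bash
mkdir -p pics
cat > h.py <<'E'
import numpy as np, cv2
from station import r
def frames():
    return {n:r.grab_frame(n) for n in("side","top")}
def f(F): return F["frame"].shape[0]/2/np.tan(np.radians(F["fovy"])/2)
def ray(F,u,v):
    R=np.array(F["R"]);t=np.array(F["t"])
    d=R.T@np.array([(u-F["cx"])/f(F),(v-F["cy"])/f(F),1]); return -R.T@t,d/np.linalg.norm(d)
def atz(F,u,v,z):
    c,d=ray(F,u,v); return c+d*(z-c[2])/d[2]
def proj(F,X):
    p=np.array(F["R"])@np.array(X)+np.array(F["t"]); return np.array([F["cx"],F["cy"]])+f(F)*p[:2]/p[2]
def tri(Fa,a,Fb,b):
    A=np.zeros((3,3));B=np.zeros(3);rs=[ray(Fa,*a),ray(Fb,*b)]
    for c,d in rs:
        P=np.eye(3)-np.outer(d,d);A+=P;B+=P@c
    x=np.linalg.solve(A,B); return x,[np.linalg.norm((np.eye(3)-np.outer(d,d))@(x-c)) for c,d in rs]
E
python3 - <<'E'
from h import *
F=frames()
cv2.imwrite("pics/a.png",cv2.cvtColor(np.vstack([F["side"]["frame"],F["top"]["frame"]]),cv2.COLOR_RGB2BGR)[:, :] )
for n in F:
    cv2.imwrite(f"pics/{n}1.png",cv2.cvtColor(F[n]["frame"],cv2.COLOR_RGB2BGR))
    print(n,F[n]["fovy"],ray(F[n],F[n]["cx"],F[n]["cy"]))
    for t in ["stop_collar","palm_press","rod_tip","palm_knob","stop_pad","screw_jar","spanner","spare_gear"]:
        try:print(t,[(np.round(d["box"]).tolist(),round(d["p"],2)) for d in r.find_in(n,t)[:3]])
        except Exception as e:print(t,e)
print(r.state())
E
```

```text
side 42.30404999194064 (array([-0.01835247, -1.29506104,  0.70495667]), array([ 0.37161706,  0.84685596, -0.38044152]))
stop_collar [([270.0, 278.0, 286.0, 297.0], 0.71)]
palm_press [([246.0, 175.0, 308.0, 259.0], 0.71)]
rod_tip [([257.0, 175.0, 282.0, 225.0], 0.77)]
palm_knob [([256.0, 173.0, 272.0, 189.0], 0.47)]
stop_pad [([258.0, 171.0, 280.0, 224.0], 0.61), ([269.0, 205.0, 279.0, 209.0], 0.48)]
screw_jar [([223.0, 190.0, 244.0, 220.0], 0.57)]
spanner [([325.0, 270.0, 370.0, 306.0], 0.78), ([245.0, 174.0, 312.0, 262.0], 0.32)]
spare_gear [([291.0, 326.0, 325.0, 350.0], 0.85)]
top 47.84478352839747 (array([ 0.33356352, -0.05066541,  1.526256  ]), array([ 0.13214317,  0.01315644, -0.99114332]))
stop_collar [([332.0, 232.0, 342.0, 240.0], 0.58)]
palm_press [([234.0, 171.0, 287.0, 232.0], 0.84)]
rod_tip [([237.0, 192.0, 280.0, 211.0], 0.51)]
palm_knob [([236.0, 194.0, 253.0, 207.0], 0.63)]
stop_pad [([266.0, 205.0, 282.0, 214.0], 0.46)]
screw_jar [([167.0, 206.0, 194.0, 227.0], 0.92)]
spanner [([331.0, 184.0, 382.0, 192.0], 0.93)]
spare_gear [([397.0, 235.0, 418.0, 251.0], 0.64)]
{'clock': 0.9, 'joints': array([-1.3392331 ,  0.52138499, -0.03627762,  1.59951316,  0.02117545,
        1.02109922, -0.11281612]), 'qd': array([ 0.00074997, -0.00125924,  0.00138746, -0.00044255,  0.00026922,
       -0.00029216,  0.00033313]), 'effort': array([ 2.86052134e-03, -9.26799917e+01,  1.97995260e+00, -3.70267332e+01,
        1.82293507e-02,  2.16225206e-03, -5.65237747e-05]), 'eef_pos': array([0.18577837, 0.59673586, 0.23129566]), 'eef_rot': array([-5.83189291e-06,  1.50354788e-01,  9.88632104e-01, -1.00298208e-05]), 'force': array([-0.10722316, -0.29319165,  0.0804432 ]), 'ft_torque': array([ 0.00436052,  0.01272257, -0.04056002]), 'finger_force': 0.0, 'gripper_width': 0.08554383887241214}
```

Run:
```python
import cv2,numpy as np
s=cv2.imread("pics/side1.png")[160:310,230:330]; t=cv2.imread("pics/top1.png")[165:255,225:355]
s=cv2.resize(s,(400,600),interpolation=cv2.INTER_CUBIC); t=cv2.resize(t,(390,270),interpolation=cv2.INTER_CUBIC)
c=np.zeros((600,800,3),np.uint8); c[:,:400]=s; c[:270,400:790]=t
c[300:593,400:790]=cv2.resize(cv2.imread("pics/top1.png"),(390,293))
cv2.imwrite("pics/c1.png",c)
```

```text
(no output)
```

View pics/c1.png

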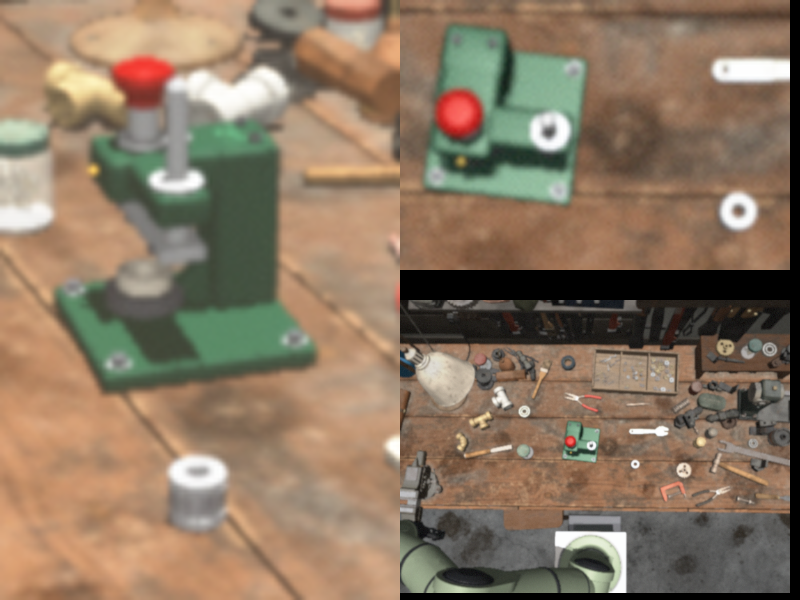

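The picture shows: the press at left with the red knob (top px ≈245,203), the bright stop rod on a light pad (top ≈275,208; side tip ≈274,180), and the collar standing (top ≈338,235; side ≈279,278–297). They agree with the networks.

Run:
```python
from h import *
F=frames(); S,T=F["side"],F["top"]
def cen(n,t,k="c"):
    m=r.regions_of(n,t); 
    if not m: return None
    ys,xs=np.nonzero(m[0]["mask"]); return m[0]["box"],xs.mean(),ys.mean(),len(xs)
for t in ["stop_collar","palm_knob","stop_pad","rod_tip"]:
    print(t,[cen(n,t) for n in("side","top")])
b=cen("top","stop_collar"); a=cen("side","stop_collar")
print("collar top@.034",atz(T,338,235.5,.034), "mask ctr@.025",atz(T,b[1],b[2],.025))
print("tri collar centre",tri(S,(a[1],a[2]),T,(b[1],b[2])))
print("collar side@.017",atz(S,a[1],a[2],.017))
print("pad top",atz(T,275,208.5,.148),"tip top@.221",atz(T,274.5,208,.221),"tip side",atz(S,274.2,180,.221),"tri",tri(S,(274.2,180),T,(274.5,208)))
print("pad tri",tri(S,(274.2,205.5),T,(275,208.5)))
k=cen("top","palm_knob"); print("knob",atz(T,k[1],k[2],.203),tri(S,(265.5,176),T,(k[1],k[2])))
```

```text
stop_collar [None, None]
palm_knob [([256.9, 175.3, 273.1, 189.9], np.float64(265.4968944099379), np.float64(180.01242236024845), 161), ([329.5, 183.3, 384.0, 195.6], np.float64(359.49763033175356), np.float64(187.718009478673), 422)]
stop_pad [([269.0, 201.2, 278.8, 208.5], np.float64(274.13513513513516), np.float64(205.97297297297297), 37), ([268.8, 206.7, 281.0, 213.1], np.float64(274.94117647058823), np.float64(209.58823529411765), 34)]
rod_tip [([258.9, 175.5, 279.2, 224.1], np.float64(269.17391304347825), np.float64(195.06521739130434), 506), ([237.4, 192.3, 279.4, 208.3], np.float64(247.07407407407408), np.float64(201.4537037037037), 216)]Traceback (most recent call last):
  File "<stdin>", line 10, in <module>
TypeError: 'NoneType' object is not subscriptable
```

```bash
cat > m.py <<'E'
from h import *
def blob(F,box,kind):
    x0,y0,x1,y1=box; I=cv2.cvtColor(F["frame"][y0:y1,x0:x1],cv2.COLOR_RGB2HSV).astype(int)
    h,s,v=I[...,0],I[...,1],I[...,2]
    m=((s>150)&((h<6)|(h>174))&(v>90)) if kind=="red" else ((s<70)&(v>100))
    n,l,st,c=cv2.connectedComponentsWithStats(m.astype(np.uint8)); i=1+st[1:,4].argmax()
    return c[i][0]+x0,c[i][1]+y0,(st[i][:4]+[x0,y0,0,0]).tolist(),int(st[i][4])
E
python3 - <<'E'
from m import *
F=frames(); S,T=F["side"],F["top"]
ct=blob(T,(325,225,350,247),"g"); cs=blob(S,(262,270,295,305),"g")
pt=blob(T,(262,198,288,222),"g"); kt=blob(T,(230,188,258,214),"red"); ks=blob(S,(250,168,280,195),"red")
for n,b in zip("ct cs pt kt ks".split(),(ct,cs,pt,kt,ks)): print(n,np.round(b[:2],1),b[2:])
print("collar",tri(S,cs[:2],T,ct[:2]),atz(T,*ct[:2],.03),atz(S,*cs[:2],.017))
print("pad",atz(T,*pt[:2],.150),"tip",atz(T,274.5,208,.221),tri(S,(274.2,180),T,(274.5,208)),"side tip",atz(S,274.2,180,.221))
print("pad side",atz(S,274.2,205.7,.148))
print("knob",tri(S,ks[:2],T,kt[:2]),atz(T,*kt[:2],.20))
print(r.state()["clock"])
E
```

```text
ct [337.1 235.1] ([331, 229, 14, 14], 153)
cs [279.2 282.4] ([272, 273, 16, 20], 280)
pt [274.  206.5] ([262, 198, 24, 24], 406)
kt [244.  202.4] ([237, 195, 15, 16], 190)
ks [265.1 179.2] ([258, 174, 15, 12], 124)
collar (array([ 0.45523891, -0.19921398,  0.0149324 ]), [np.float64(0.00015890569737800315), np.float64(0.00015890569737790218)]) [ 0.45417439 -0.1977875   0.03      ] [ 0.45365981 -0.20247167  0.017     ]
pad [ 0.52691951 -0.00103586  0.15      ] tip [ 0.51265835 -0.0051046   0.221     ] (array([ 0.51754612, -0.0064931 ,  0.21649378]), [np.float64(0.004510047870305017), np.float64(0.004510047870305086)]) side tip [ 0.5173333  -0.01856752  0.221     ]
pad side [ 0.51562987 -0.0225886   0.148     ]
knob (array([0.53205064, 0.08368634, 0.18862236]), [np.float64(0.00042672845407988917), np.float64(0.00042672845407994197)]) [0.53076529 0.08240675 0.2       ]
1.6
```

Run:
```python
import cv2,numpy as np
s=cv2.imread("pics/side1.png")[165:225,245:300]; t=cv2.imread("pics/top1.png")[165:237,230:290]
c=np.zeros((600,800,3),np.uint8)
k=cv2.resize(s,None,fx=7,fy=7,interpolation=cv2.INTER_NEAREST); c[:k.shape[0],:k.shape[1]]=k
k=cv2.resize(t,None,fx=6.5,fy=6.5,interpolation=cv2.INTER_NEAREST); c[:k.shape[0],400:400+k.shape[1]]=k
cv2.imwrite("pics/c2.png",c)
```

```text
(no output)
```

View pics/c2.png

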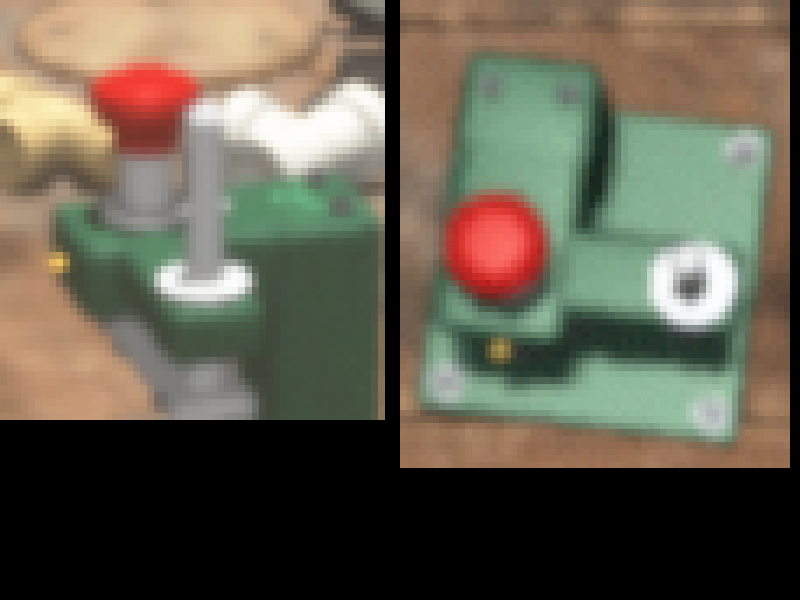

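Run:
```python
from m import *
F=frames(); S,T=F["side"],F["top"]
print("pad top",atz(T,274.6,208.3,.148),"tri",tri(S,(273.9,204.8),T,(274.6,208.3)))
p=atz(T,274.6,208.3,.148); 
for x in [p[:2],[.522,-.004],[.525,-.002]]: print(x,"tip proj",proj(T,[*x,.221]),proj(S,[*x,.221]),"pad",proj(T,[*x,.148]),proj(S,[*x,.148]))
k=np.array([.531,.083]); 
# base corner bolts/yaw
a=atz(T,230+(770-400)/6.5,165+130/6.5,.016);b=atz(T,230+(735-400)/6.5,165+440/6.5,.016);c=atz(T,230+(422-400)/6.5,165+408/6.5,.016)
print(a,b,c,a-b,c-b)
print(r.state()["clock"])
```

```text
pad top [ 0.52178746 -0.00286303  0.148     ] tri (array([ 0.52280546, -0.00273869,  0.14216024]), [np.float64(0.00023236165641121235), np.float64(0.00023236165641139257)])
[ 0.52178746 -0.00286303] tip proj [273.74197769 204.74704835] [273.47668444 178.03442064] pad [274.6 208.3] [273.49521063 202.9269031 ]
[0.522, -0.004] tip proj [274.15088448 204.67541009] [273.70979558 178.15062142] pad [274.98763785 208.23205301] [273.72403393 203.05557005]
[0.525, -0.002] tip proj [273.44895334 203.60353361] [274.44086106 177.7906128 ] pad [274.32193796 207.21481099] [274.44161671 202.6558298 ]
[ 0.61641929 -0.03717016  0.016     ] [ 0.46128895 -0.02158813  0.016     ] [0.47553361 0.13303572 0.016     ] [ 0.15513034 -0.01558202  0.        ] [0.01424466 0.15462386 0.        ]
1.7
```

Zoomed view: rod tip at side (274,179) / top (274,204), pad centre at side (274,205) / top (274.6,208.3), balls near side row 194. This gives the rod at about (0.522,-0.004), the knob at (0.530,0.082), press yaw about -5.6°, and the collar at (0.4545,-0.198).

```bash
python3 -m crank '[{"dx":-1,"dy":-0.13,"dz":-0.2,"rz":0.63},{"dx":-1,"dy":-0.13,"dz":-0.2,"rz":0.63},{"dx":-1,"dy":-0.13,"dz":-0.2,"rz":0.63},{"dx":-1,"dy":-0.13,"dz":-0.2,"rz":0.63},{"dx":-1,"dy":-0.13,"dz":-0.2,"rz":0.63}]' -1
python3 -m crank '[{"dx":-1,"dy":-0.13,"dz":-0.2,"rz":0.63},{"dx":-1,"dy":-0.13,"dz":-0.2,"rz":0.63},{"dx":-1,"dy":-0.13,"dz":-0.2,"rz":0.63},{"dx":-1,"dy":-0.13,"dz":-0.2,"rz":0.63},{"dx":-1,"dy":-0.13,"dz":-0.2,"rz":0.63}]'
```

```text
validation failed for argument at $[0]...
validation failed for argument at $[0]...
```

```bash
python3 -m crank '[{"dx":-1.0,"dy":-0.13,"dz":-0.2,"rx":0.0,"ry":0.0,"rz":0.63},{"dx":-1.0,"dy":-0.13,"dz":-0.2,"rx":0.0,"ry":0.0,"rz":0.63},{"dx":-1.0,"dy":-0.13,"dz":-0.2,"rx":0.0,"ry":0.0,"rz":0.63}]' -1
```

```text
clock: 1.95
eef_pos: [0.2536, 0.5618, 0.2464]
eef_rot: [-0.0, 0.216, 0.976, -0.0]
force: [1.3, 0.1, 0.2]
gripper_width: 0.0855
finger_force: 0.0
```

```bash
python3 -m crank '[{"dx":-1,"dy":-0.13,"dz":-0.2,"rx":0,"ry":0,"rz":0.63},{"dx":-1,"dy":-0.13,"dz":-0.2,"rx":0,"ry":0,"rz":0.63},{"dx":-1,"dy":-0.13,"dz":-0.2,"rx":0,"ry":0,"rz":0.63},{"dx":-1,"dy":-0.13,"dz":-0.2,"rx":0,"ry":0,"rz":0.63},{"dx":-1,"dy":-0.13,"dz":-0.2,"rx":0,"ry":0,"rz":0.63}]'
python3 -m crank '[{"dx":-1,"dy":-0.13,"dz":-0.2,"rx":0,"ry":0,"rz":0.63},{"dx":-1,"dy":-0.13,"dz":-0.2,"rx":0,"ry":0,"rz":0.63},{"dx":-1,"dy":-0.13,"dz":-0.2,"rx":0,"ry":0,"rz":0.63},{"dx":-1,"dy":-0.13,"dz":-0.2,"rx":0,"ry":0,"rz":0.63},{"dx":-1,"dy":-0.13,"dz":-0.2,"rx":0,"ry":0,"rz":0.63}]'
python3 -m crank '[{"dx":-1,"dy":-0.13,"dz":0,"rx":0,"ry":0,"rz":0.63},{"dx":-1,"dy":-0.13,"dz":0,"rx":0,"ry":0,"rz":0.63},{"dx":-1,"dy":-0.13,"dz":0,"rx":0,"ry":0,"rz":0.63},{"dx":-1,"dy":-0.13,"dz":0,"rx":0,"ry":0,"rz":0.63},{"dx":-1,"dy":-0.13,"dz":0,"rx":0,"ry":0,"rz":0.63}]'
python3 -m crank '[{"dx":-1,"dy":-0.13,"dz":0,"rx":0,"ry":0,"rz":0.63},{"dx":-1,"dy":-0.13,"dz":0,"rx":0,"ry":0,"rz":0.63},{"dx":-1,"dy":-0.13,"dz":0,"rx":0,"ry":0,"rz":0.63},{"dx":-1,"dy":-0.13,"dz":0,"rx":0,"ry":0,"rz":0.63},{"dx":-1,"dy":-0.13,"dz":0,"rx":0,"ry":0,"rz":0.63}]'
python3 -m crank '[{"dx":-1,"dy":-0.13,"dz":0,"rx":0,"ry":0,"rz":0.63},{"dx":-1,"dy":-0.13,"dz":0,"rx":0,"ry":0,"rz":0.63},{"dx":-1,"dy":-0.13,"dz":0,"rx":0,"ry":0,"rz":0.63},{"dx":-1,"dy":-0.13,"dz":0,"rx":0,"ry":0,"rz":0.63},{"dx":-1,"dy":-0.13,"dz":0,"rx":0,"ry":0,"rz":0.63}]'
python3 - <<'E'
from station import r
import numpy as np
from scipy.spatial.transform import Rotation as R
s=r.state();M=R.from_quat(s["eef_rot"],scalar_first=True).as_matrix()
print(s["clock"],s["eef_pos"],M.round(3).tolist(),np.degrees(np.arctan2(M[1,1],M[0,1])))
g=np.array([.4545,-.198,.15]);print((M.T@(g-s["eef_pos"])/.025).round(2))
E
```

```text
clock: 2.37
eef_pos: [0.354, 0.4851, 0.2716]
eef_rot: [0.0, 0.322, 0.947, 0.0]
force: [0.7, 0.9, -1.1]
gripper_width: 0.0856
finger_force: 0.0
clock: 2.78
eef_pos: [0.4349, 0.3887, 0.2966]
eef_rot: [0.0, 0.424, 0.906, 0.0]
force: [1.1, 0.1, 0.2]
gripper_width: 0.0859
finger_force: 0.0
clock: 3.2
eef_pos: [0.4927, 0.277, 0.2964]
eef_rot: [0.0, 0.521, 0.854, 0.0]
force: [0.5, 0.8, 0.2]
gripper_width: 0.0852
finger_force: 0.0
clock: 3.62
eef_pos: [0.5248, 0.1553, 0.2964]
eef_rot: [0.0, 0.611, 0.791, 0.0]
force: [0.8, -0.1, 0.4]
gripper_width: 0.0852
finger_force: 0.0
clock: 4.03
eef_pos: [0.5296, 0.0296, 0.2964]
eef_rot: [0.0, 0.695, 0.719, 0.0]
force: [0.5, -0.2, -0.3]
gripper_width: 0.0848
finger_force: 0.0
4.0333 [0.52959704 0.02960453 0.29641787] [[-0.035, 0.999, 0.0], [0.999, 0.035, 0.0], [0.0, 0.0, -1.0]] 2.02432731124504
[-8.99 -3.33  5.86]
```

```bash
python3 -m crank '[{"dx":-1,"dy":-0.3,"dz":0,"rx":0,"ry":0,"rz":0.4},{"dx":-1,"dy":-0.3,"dz":0,"rx":0,"ry":0,"rz":0.4},{"dx":-1,"dy":-0.3,"dz":0,"rx":0,"ry":0,"rz":0.4},{"dx":-1,"dy":-0.3,"dz":0,"rx":0,"ry":0,"rz":0.4},{"dx":-1,"dy":-0.3,"dz":0,"rx":0,"ry":0,"rz":0.3}]'
python3 -m crank '[{"dx":-1,"dy":-0.3,"dz":0.6,"rx":0,"ry":0,"rz":0},{"dx":-1,"dy":-0.3,"dz":0.6,"rx":0,"ry":0,"rz":0},{"dx":-1,"dy":-0.3,"dz":1,"rx":0,"ry":0,"rz":0},{"dx":-0.5,"dy":-0.3,"dz":1,"rx":0,"ry":0,"rz":0},{"dx":0,"dy":0,"dz":1,"rx":0,"ry":0,"rz":0}]'
cat > rel.py <<'E'
import sys
from station import r
import numpy as np
from scipy.spatial.transform import Rotation as R
def rel(g):
    s=r.state();M=R.from_quat(s["eef_rot"],scalar_first=True).as_matrix()
    print(round(s["clock"],2),s["eef_pos"].round(4),"yaw",np.degrees(np.arctan2(M[1,1],M[0,1])).round(2),"rows",(M.T@(np.array(g)-s["eef_pos"])/.025).round(2))
if __name__=="__main__": rel([float(a) for a in sys.argv[1:4]])
E
python3 rel.py .4545 -.198 .006
python3 - <<'E'
from m import *
F=frames()
c=np.zeros((600,800,3),np.uint8)
for i,(n,(x0,y0,x1,y1)) in enumerate({"side":(230,200,330,320),"top":(300,190,380,280)}.items()):
    k=cv2.resize(F[n]["frame"][y0:y1,x0:x1,::-1],None,fx=[4,5][i],fy=[4,5][i],interpolation=cv2.INTER_CUBIC); c[:k.shape[0],400*i:400*i+k.shape[1]]=k
cv2.imwrite("pics/c3.png",c)
E
```

```text
clock: 4.45
eef_pos: [0.4894, -0.0945, 0.2964]
eef_rot: [0.0, 0.74, 0.672, 0.0]
force: [-0.1, 0.3, 0.2]
gripper_width: 0.0855
finger_force: 0.0
clock: 4.87
eef_pos: [0.45, -0.1805, 0.1907]
eef_rot: [0.001, 0.741, 0.671, -0.0]
force: [0.9, -0.3, -0.2]
gripper_width: 0.0853
finger_force: 0.0
4.87 [ 0.45   -0.1805  0.1907] yaw -5.68 rows [-0.67  0.24  7.39]
```

View pics/c3.png

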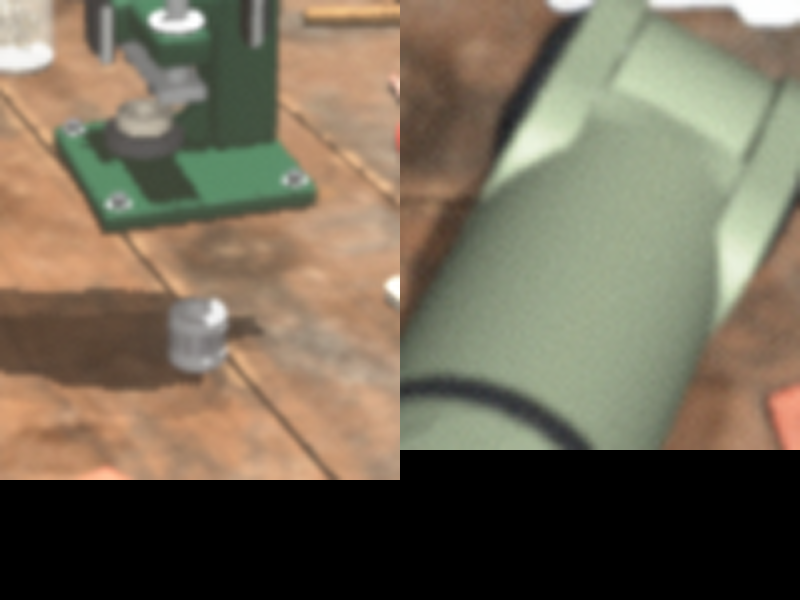

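Side: the collar still stands (px ≈279,284) with the open fingers above it on either side; top is hidden by the arm. Centre and descend.

```bash
python3 -m crank '[{"dx":-0.35,"dy":0.12,"dz":1,"rx":0,"ry":0,"rz":0},{"dx":-0.32,"dy":0.12,"dz":1,"rx":0,"ry":0,"rz":0},{"dx":0,"dy":0,"dz":1,"rx":0,"ry":0,"rz":0},{"dx":0,"dy":0,"dz":1,"rx":0,"ry":0,"rz":0},{"dx":0,"dy":0,"dz":0,"rx":0,"ry":0,"rz":0}]'
python3 rel.py .4545 -.198 .006
python3 -m crank '[{"dx":0,"dy":0,"dz":0.8,"rx":0,"ry":0,"rz":0},{"dx":0,"dy":0,"dz":0.8,"rx":0,"ry":0,"rz":0},{"dx":0,"dy":0,"dz":0.8,"rx":0,"ry":0,"rz":0},{"dx":0,"dy":0,"dz":0.6,"rx":0,"ry":0,"rz":0},{"dx":0,"dy":0,"dz":0.2,"rx":0,"ry":0,"rz":0}]'
python3 rel.py .4545 -.198 .006
```

```text
clock: 5.38
eef_pos: [0.4554, -0.1938, 0.0892]
eef_rot: [-0.002, 0.74, 0.673, -0.001]
force: [-1.2, 1.4, 0.9]
gripper_width: 0.085
finger_force: 0.0
5.38 [ 0.4554 -0.1938  0.0892] yaw -5.39 rows [-0.17 -0.01  3.33]
clock: 5.8
eef_pos: [0.4569, -0.1944, 0.0115]
eef_rot: [-0.0, 0.74, 0.673, 0.0]
force: [-0.5, -0.2, 0.1]
gripper_width: 0.085
finger_force: 0.0
5.8 [ 0.4569 -0.1944  0.0115] yaw -5.4 rows [-0.15 -0.08  0.22]
```

```bash
python3 -m crank '[{"dx":-0.15,"dy":-0.08,"dz":0.2,"rx":0,"ry":0,"rz":0},{"dx":0,"dy":0,"dz":0,"rx":0,"ry":0,"rz":0}]'
python3 rel.py .4545 -.198 .006
python3 -m crank '[{"dx":0,"dy":0,"dz":0,"rx":0,"ry":0,"rz":0},{"dx":0,"dy":0,"dz":0,"rx":0,"ry":0,"rz":0},{"dx":0,"dy":0,"dz":0,"rx":0,"ry":0,"rz":0},{"dx":0,"dy":0,"dz":0,"rx":0,"ry":0,"rz":0},{"dx":0,"dy":0,"dz":0,"rx":0,"ry":0,"rz":0}]' 1 25
python3 -m crank '[{"dx":0,"dy":0,"dz":0,"rx":0,"ry":0,"rz":0},{"dx":0,"dy":0,"dz":0,"rx":0,"ry":0,"rz":0},{"dx":0,"dy":0,"dz":0,"rx":0,"ry":0,"rz":0},{"dx":0,"dy":0,"dz":0,"rx":0,"ry":0,"rz":0},{"dx":0,"dy":0,"dz":0,"rx":0,"ry":0,"rz":0}]' 1 60
```

```text
clock: 5.97
eef_pos: [0.454, -0.1991, 0.0071]
eef_rot: [0.0, 0.74, 0.673, 0.0]
force: [-0.4, -0.1, 0.6]
gripper_width: 0.0854
finger_force: 0.0
5.97 [ 0.454  -0.1991  0.0071] yaw -5.46 rows [0.04 0.01 0.05]
clock: 6.38
eef_pos: [0.4542, -0.1984, 0.007]
eef_rot: [0.0, 0.74, 0.673, 0.0]
force: [-0.2, 1.0, 13.0]
gripper_width: 0.0362
finger_force: 23.6
clock: 6.8
eef_pos: [0.4542, -0.1984, 0.0071]
eef_rot: [0.0, 0.74, 0.673, 0.0]
force: [-1.9, 0.9, 17.7]
gripper_width: 0.0347
finger_force: 57.9
```

```bash
python3 -m crank '[{"dx":0,"dy":0,"dz":-0.1,"rx":0,"ry":0,"rz":0},{"dx":0,"dy":0,"dz":-0.2,"rx":0,"ry":0,"rz":0},{"dx":0,"dy":0,"dz":-0.5,"rx":0,"ry":0,"rz":0},{"dx":0,"dy":0,"dz":-1,"rx":0,"ry":0,"rz":0},{"dx":0,"dy":0,"dz":-1,"rx":0,"ry":0,"rz":0}]'
python3 -m crank '[{"dx":0,"dy":0,"dz":-1,"rx":0,"ry":0,"rz":0},{"dx":0,"dy":0,"dz":-1,"rx":0,"ry":0,"rz":0},{"dx":0,"dy":0,"dz":-1,"rx":0,"ry":0,"rz":0},{"dx":0,"dy":0,"dz":-1,"rx":0,"ry":0,"rz":0},{"dx":0,"dy":0,"dz":-0.5,"rx":0,"ry":0,"rz":0}]'
python3 -m crank '[{"dx":0,"dy":0,"dz":-1,"rx":0,"ry":0,"rz":0},{"dx":0,"dy":0,"dz":-1,"rx":0,"ry":0,"rz":0},{"dx":0,"dy":0,"dz":-0.6,"rx":0,"ry":0,"rz":0},{"dx":0,"dy":0,"dz":0,"rx":0,"ry":0,"rz":0}]'
python3 rel.py .522 -.0035 .25
python3 - <<'E'
from m import *
F=frames()
c=np.zeros((600,800,3),np.uint8)
x0,y0,x1,y1=200,140,360,260
c=cv2.resize(F["side"]["frame"][y0:y1,x0:x1,::-1],None,fx=5,fy=5,interpolation=cv2.INTER_CUBIC)
cv2.imwrite("pics/c4.png",c)
E
```

```text
clock: 7.22
eef_pos: [0.453, -0.1983, 0.077]
eef_rot: [-0.001, 0.74, 0.673, -0.001]
force: [0.3, 0.5, -0.5]
gripper_width: 0.0351
finger_force: 60.1
clock: 7.63
eef_pos: [0.4541, -0.1987, 0.1916]
eef_rot: [0.001, 0.74, 0.673, 0.001]
force: [1.3, 0.0, -1.6]
gripper_width: 0.0347
finger_force: 60.2
clock: 7.97
eef_pos: [0.4545, -0.1989, 0.2568]
eef_rot: [0.002, 0.74, 0.673, 0.001]
force: [0.7, 0.1, -2.0]
gripper_width: 0.0354
finger_force: 60.3
7.97 [ 0.4545 -0.1989  0.2568] yaw -5.47 rows [8.04 1.94 0.28]
```

View pics/c4.png

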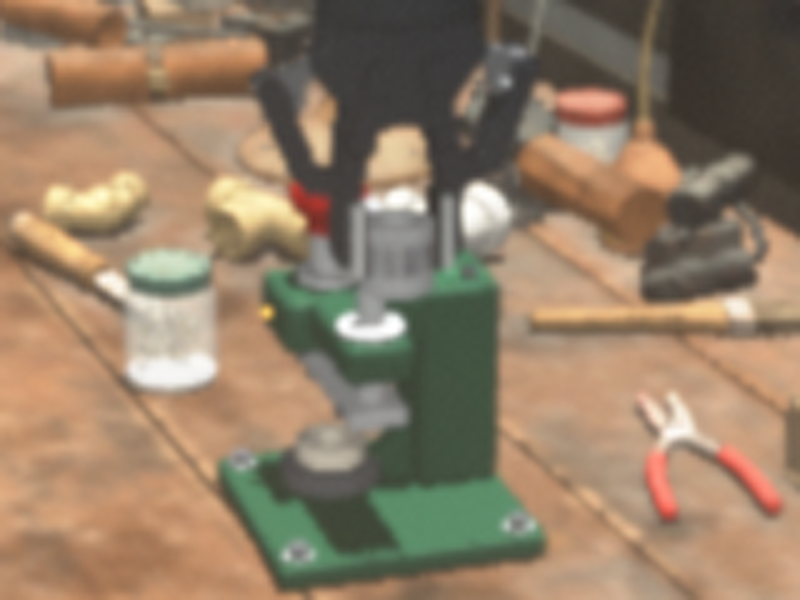

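Collar is held between the fingers (side px ≈279,190), upright. Move over the rod.

```bash
python3 -m crank '[{"dx":0.6,"dy":0.14,"dz":0,"rx":0,"ry":0,"rz":0},{"dx":0.9,"dy":0.22,"dz":0,"rx":0,"ry":0,"rz":0},{"dx":1,"dy":0.24,"dz":0,"rx":0,"ry":0,"rz":0},{"dx":1,"dy":0.24,"dz":0,"rx":0,"ry":0,"rz":0},{"dx":1,"dy":0.24,"dz":0,"rx":0,"ry":0,"rz":0}]'
python3 -m crank '[{"dx":1,"dy":0.24,"dz":0,"rx":0,"ry":0,"rz":0},{"dx":1,"dy":0.24,"dz":0,"rx":0,"ry":0,"rz":0},{"dx":0.9,"dy":0.22,"dz":0,"rx":0,"ry":0,"rz":0},{"dx":0.6,"dy":0.16,"dz":0,"rx":0,"ry":0,"rz":0},{"dx":0,"dy":0,"dz":0,"rx":0,"ry":0,"rz":0}]'
python3 -m crank '[{"dx":0,"dy":0,"dz":0,"rx":0,"ry":0,"rz":0},{"dx":0,"dy":0,"dz":0,"rx":0,"ry":0,"rz":0}]'
python3 rel.py .522 -.0035 .234
python3 - <<'E'
from m import *
F=frames()
x0,y0,x1,y1=240,140,320,230
c=cv2.resize(F["side"]["frame"][y0:y1,x0:x1,::-1],None,fx=6.5,fy=6.5,interpolation=cv2.INTER_CUBIC)
s=r.state()
for z in(.250,.221,.148): print(proj(F["side"],[.522,-.0035,z]))
p=s["eef_pos"].copy();p[2]-=.007;print("collar underside",proj(F["side"],p),s["force"])
cv2.imwrite("pics/c5.png",c)
E
```

```text
clock: 8.48
eef_pos: [0.4908, -0.0878, 0.2527]
eef_rot: [-0.001, 0.74, 0.673, -0.001]
force: [0.2, -0.4, -2.2]
gripper_width: 0.0351
finger_force: 60.3
clock: 8.9
eef_pos: [0.5211, -0.0005, 0.2523]
eef_rot: [-0.001, 0.739, 0.674, -0.001]
force: [0.3, 0.3, -1.7]
gripper_width: 0.035
finger_force: 60.2
clock: 9.07
eef_pos: [0.5203, -0.0046, 0.253]
eef_rot: [-0.0, 0.74, 0.672, -0.001]
force: [-0.4, -0.1, -0.9]
gripper_width: 0.0352
finger_force: 60.2
9.07 [ 0.5203 -0.0046  0.253 ] yaw -5.49 rows [0.05 0.06 0.76]
[273.63256101 167.94227803]
[273.63889822 178.09517941]
[273.65443959 202.99414998]
collar underside [273.3358484  169.39961941] [ 0.34814791 -0.04931072 -1.59765705]
```

View pics/c5.png

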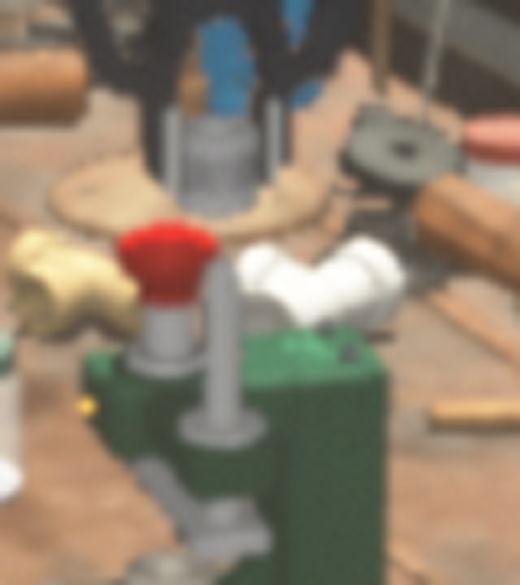

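Collar is ~4 crop px (≈2 mm) left of the rod axis (217 vs 221), consistent with the remaining correction. Lower slowly with the correction.

```bash
python3 -m crank '[{"dx":0.05,"dy":0.06,"dz":0.2,"rx":0,"ry":0,"rz":0},{"dx":0,"dy":0,"dz":0.3,"rx":0,"ry":0,"rz":0},{"dx":0,"dy":0,"dz":0.3,"rx":0,"ry":0,"rz":0},{"dx":0,"dy":0,"dz":0.2,"rx":0,"ry":0,"rz":0},{"dx":0,"dy":0,"dz":0,"rx":0,"ry":0,"rz":0}]' | sed -n 2,4p
python3 rel.py .522 -.0035 .234
python3 -m crank '[{"dx":0,"dy":0,"dz":0.1,"rx":0,"ry":0,"rz":0},{"dx":0,"dy":0,"dz":0.1,"rx":0,"ry":0,"rz":0},{"dx":0,"dy":0,"dz":0,"rx":0,"ry":0,"rz":0}]' | sed -n 2,4p
python3 -m crank '[{"dx":0,"dy":0,"dz":0.1,"rx":0,"ry":0,"rz":0},{"dx":0,"dy":0,"dz":0.1,"rx":0,"ry":0,"rz":0},{"dx":0,"dy":0,"dz":0,"rx":0,"ry":0,"rz":0}]' | sed -n 2,4p
```

```text
eef_pos: [0.5219, -0.003, 0.2274]
eef_rot: [-0.0, 0.74, 0.673, -0.001]
force: [-1.3, 0.2, -1.3]
9.58 [ 0.5219 -0.003   0.2274] yaw -5.46 rows [-0.02  0.   -0.26]
eef_pos: [0.5225, -0.0028, 0.2235]
eef_rot: [-0.0, 0.74, 0.673, -0.0]
force: [-0.2, 0.7, -1.0]
eef_pos: [0.5224, -0.0028, 0.2184]
eef_rot: [-0.0, 0.74, 0.673, -0.0]
force: [-0.8, 0.9, -1.8]
```

```bash
python3 -m crank '[{"dx":0,"dy":0,"dz":0.1,"rx":0,"ry":0,"rz":0},{"dx":0,"dy":0,"dz":0.1,"rx":0,"ry":0,"rz":0},{"dx":0,"dy":0,"dz":0,"rx":0,"ry":0,"rz":0}]' | sed -n 2,4p
python3 -m crank '[{"dx":0,"dy":0,"dz":0.1,"rx":0,"ry":0,"rz":0},{"dx":0,"dy":0,"dz":0,"rx":0,"ry":0,"rz":0}]' | sed -n 2,4p
python3 -m crank '[{"dx":0,"dy":0,"dz":0.1,"rx":0,"ry":0,"rz":0},{"dx":0,"dy":0,"dz":0,"rx":0,"ry":0,"rz":0}]' | sed -n 2,4p
```

```text
eef_pos: [0.5224, -0.0028, 0.2133]
eef_rot: [-0.0, 0.74, 0.673, -0.0]
force: [0.1, -0.4, -1.8]
eef_pos: [0.5227, -0.0028, 0.211]
eef_rot: [0.0, 0.74, 0.673, 0.0]
force: [1.4, 0.5, -2.4]
eef_pos: [0.5227, -0.0028, 0.2085]
eef_rot: [0.0, 0.74, 0.673, 0.0]
force: [2.3, -0.3, -3.3]
```

```bash
python3 -m crank '[{"dx":0,"dy":0.02,"dz":0.1,"rx":0,"ry":0,"rz":0},{"dx":0,"dy":0,"dz":0.06,"rx":0,"ry":0,"rz":0},{"dx":0,"dy":0,"dz":0,"rx":0,"ry":0,"rz":0}]' | sed -n 2,4p
python3 -m crank '[{"dx":0,"dy":0,"dz":0.06,"rx":0,"ry":0,"rz":0},{"dx":0,"dy":0,"dz":0.06,"rx":0,"ry":0,"rz":0},{"dx":0,"dy":0,"dz":0,"rx":0,"ry":0,"rz":0}]' | sed -n 2,4p
python3 -m crank '[{"dx":0,"dy":0,"dz":0.06,"rx":0,"ry":0,"rz":0},{"dx":0,"dy":0,"dz":0.06,"rx":0,"ry":0,"rz":0},{"dx":0,"dy":0,"dz":0,"rx":0,"ry":0,"rz":0}]' | sed -n 2,4p
```

```text
eef_pos: [0.5229, -0.0029, 0.2044]
eef_rot: [-0.0, 0.74, 0.673, -0.0]
force: [0.4, 0.4, -3.0]
eef_pos: [0.5229, -0.0029, 0.2015]
eef_rot: [-0.0, 0.74, 0.673, -0.0]
force: [0.4, 0.3, -2.2]
eef_pos: [0.523, -0.0029, 0.1985]
eef_rot: [-0.0, 0.74, 0.673, -0.0]
force: [-0.3, -0.4, -2.5]
```

```bash
python3 -m crank '[{"dx":0,"dy":0,"dz":0.06,"rx":0,"ry":0,"rz":0},{"dx":0,"dy":0,"dz":0,"rx":0,"ry":0,"rz":0}]' | sed -n '2p;4p'
python3 -m crank '[{"dx":0,"dy":0,"dz":0.06,"rx":0,"ry":0,"rz":0},{"dx":0,"dy":0,"dz":0,"rx":0,"ry":0,"rz":0}]' | sed -n '2p;4p'
python3 -m crank '[{"dx":0,"dy":0,"dz":0.06,"rx":0,"ry":0,"rz":0},{"dx":0,"dy":0,"dz":0,"rx":0,"ry":0,"rz":0}]' | sed -n '2p;4p'
python3 -m crank '[{"dx":0,"dy":0,"dz":0.06,"rx":0,"ry":0,"rz":0},{"dx":0,"dy":0,"dz":0,"rx":0,"ry":0,"rz":0}]' | sed -n '2p;4p'
```

```text
eef_pos: [0.523, -0.0029, 0.1971]
force: [0.3, -0.1, -1.8]
eef_pos: [0.523, -0.0029, 0.1956]
force: [0.3, -0.8, -1.7]
eef_pos: [0.523, -0.0029, 0.1941]
force: [0.0, -0.4, -2.1]
eef_pos: [0.523, -0.0029, 0.1926]
force: [-0.5, 0.0, -1.4]
```

```bash
python3 -m crank '[{"dx":0,"dy":0,"dz":0.06,"rx":0,"ry":0,"rz":0},{"dx":0,"dy":0,"dz":0,"rx":0,"ry":0,"rz":0}]' | sed -n '2p;4p'
python3 -m crank '[{"dx":0,"dy":0,"dz":0.06,"rx":0,"ry":0,"rz":0},{"dx":0,"dy":0,"dz":0,"rx":0,"ry":0,"rz":0}]' | sed -n '2p;4p'
python3 -m crank '[{"dx":0,"dy":0,"dz":0.06,"rx":0,"ry":0,"rz":0},{"dx":0,"dy":0,"dz":0,"rx":0,"ry":0,"rz":0}]' | sed -n '2p;4p'
python3 -m crank '[{"dx":0,"dy":0,"dz":0.06,"rx":0,"ry":0,"rz":0},{"dx":0,"dy":0,"dz":0,"rx":0,"ry":0,"rz":0}]' | sed -n '2p;4p'
```

```text
eef_pos: [0.523, -0.0028, 0.1911]
force: [0.7, 1.0, -1.6]
eef_pos: [0.523, -0.0029, 0.1896]
force: [-0.4, 0.0, -1.4]
eef_pos: [0.523, -0.0029, 0.1881]
force: [0.4, -0.5, -2.2]
eef_pos: [0.523, -0.0029, 0.1866]
force: [1.1, -0.6, -1.1]
```

```bash
python3 -m crank '[{"dx":0,"dy":0,"dz":0.06,"rx":0,"ry":0,"rz":0},{"dx":0,"dy":0,"dz":0,"rx":0,"ry":0,"rz":0}]' | sed -n '2p;4p'
python3 -m crank '[{"dx":0,"dy":0,"dz":0.06,"rx":0,"ry":0,"rz":0},{"dx":0,"dy":0,"dz":0,"rx":0,"ry":0,"rz":0}]' | sed -n '2p;4p'
python3 -m crank '[{"dx":0,"dy":0,"dz":0.06,"rx":0,"ry":0,"rz":0},{"dx":0,"dy":0,"dz":0,"rx":0,"ry":0,"rz":0}]' | sed -n '2p;4p'
python3 -m crank '[{"dx":0,"dy":0,"dz":0.06,"rx":0,"ry":0,"rz":0},{"dx":0,"dy":0,"dz":0,"rx":0,"ry":0,"rz":0}]' | sed -n '2p;4p'
```

```text
eef_pos: [0.523, -0.0029, 0.1851]
force: [0.6, -0.2, -1.5]
eef_pos: [0.523, -0.0029, 0.1836]
force: [-0.5, -0.3, -0.9]
eef_pos: [0.523, -0.0029, 0.1821]
force: [0.8, -0.1, -1.7]
eef_pos: [0.5233, -0.0029, 0.1807]
force: [2.2, -0.9, -0.6]
```

```bash
python3 -m crank '[{"dx":0,"dy":0,"dz":0.04,"rx":0,"ry":0,"rz":0},{"dx":0,"dy":0,"dz":0,"rx":0,"ry":0,"rz":0}]' | sed -n '2p;4p'
python3 -m crank '[{"dx":0,"dy":0,"dz":0.04,"rx":0,"ry":0,"rz":0},{"dx":0,"dy":0,"dz":0,"rx":0,"ry":0,"rz":0}]' | sed -n '2p;4p'
python3 -m crank '[{"dx":0,"dy":0,"dz":0.04,"rx":0,"ry":0,"rz":0},{"dx":0,"dy":0,"dz":0,"rx":0,"ry":0,"rz":0}]' | sed -n '2p;4p'
python3 -m crank '[{"dx":0,"dy":0,"dz":0.04,"rx":0,"ry":0,"rz":0},{"dx":0,"dy":0,"dz":0,"rx":0,"ry":0,"rz":0}]' | sed -n '2p;4p'
```

```text
eef_pos: [0.5235, -0.0029, 0.1798]
force: [4.0, 0.2, -1.9]
eef_pos: [0.5235, -0.0029, 0.1789]
force: [4.3, 0.2, -1.2]
eef_pos: [0.5232, -0.0028, 0.1778]
force: [3.2, 0.3, 0.7]
eef_pos: [0.523, -0.0028, 0.1767]
force: [2.3, 0.5, 0.9]
```

```bash
python3 -m crank '[{"dx":0,"dy":0,"dz":0.04,"rx":0,"ry":0,"rz":0},{"dx":0,"dy":0,"dz":0,"rx":0,"ry":0,"rz":0}]' | sed -n '2p;4p'
python3 -m crank '[{"dx":0,"dy":0,"dz":0.04,"rx":0,"ry":0,"rz":0},{"dx":0,"dy":0,"dz":0,"rx":0,"ry":0,"rz":0}]' | sed -n '2p;4p'
python3 -m crank '[{"dx":0,"dy":0,"dz":0.04,"rx":0,"ry":0,"rz":0},{"dx":0,"dy":0,"dz":0,"rx":0,"ry":0,"rz":0}]' | sed -n '2p;4p'
python3 -m crank '[{"dx":0,"dy":0,"dz":0.04,"rx":0,"ry":0,"rz":0},{"dx":0,"dy":0,"dz":0,"rx":0,"ry":0,"rz":0}]' | sed -n '2p;4p'
```

```text
eef_pos: [0.5229, -0.0028, 0.1755]
force: [3.2, 1.5, -2.3]
eef_pos: [0.5229, -0.0028, 0.1745]
force: [2.5, 0.4, -0.2]
eef_pos: [0.5228, -0.0028, 0.1734]
force: [3.5, 0.8, -5.9]
eef_pos: [0.5228, -0.0029, 0.1723]
force: [5.0, 1.2, -15.6]
```

```bash
python3 -m crank '[{"dx":0,"dy":0,"dz":0.04,"rx":0,"ry":0,"rz":0},{"dx":0,"dy":0,"dz":0,"rx":0,"ry":0,"rz":0}]' | sed -n '2p;4p'
python3 -m crank '[{"dx":0,"dy":0,"dz":0.03,"rx":0,"ry":0,"rz":0},{"dx":0,"dy":0,"dz":0,"rx":0,"ry":0,"rz":0}]' | sed -n '2p;4p'
```

```text
eef_pos: [0.5229, -0.0029, 0.1715]
force: [3.3, 0.2, -8.9]
eef_pos: [0.523, -0.0029, 0.171]
force: [1.7, 0.5, -4.8]
```

```bash
python3 -m crank '[{"dx":0,"dy":0,"dz":0.02,"rx":0,"ry":0,"rz":0},{"dx":0,"dy":0,"dz":0,"rx":0,"ry":0,"rz":0}]' | sed -n '2p;4p'
python3 -m crank '[{"dx":0,"dy":0,"dz":0.02,"rx":0,"ry":0,"rz":0},{"dx":0,"dy":0,"dz":0,"rx":0,"ry":0,"rz":0}]' | sed -n '2p;4p'
```

```text
eef_pos: [0.523, -0.0029, 0.1706]
force: [1.0, -0.1, -2.1]
eef_pos: [0.523, -0.0029, 0.17]
force: [0.5, -0.1, -1.8]
```

```bash
python3 -m crank '[{"dx":0,"dy":0,"dz":0.02,"rx":0,"ry":0,"rz":0},{"dx":0,"dy":0,"dz":0,"rx":0,"ry":0,"rz":0}]' | sed -n '2p;4p'
python3 -m crank '[{"dx":0,"dy":0,"dz":0.02,"rx":0,"ry":0,"rz":0},{"dx":0,"dy":0,"dz":0,"rx":0,"ry":0,"rz":0}]' | sed -n '2p;4p'
```

```text
eef_pos: [0.523, -0.0029, 0.1695]
force: [-1.0, -0.0, -2.4]
eef_pos: [0.5231, -0.0029, 0.169]
force: [-0.1, -0.7, -1.4]
```

```bash
python3 -m crank '[{"dx":0,"dy":0,"dz":0.02,"rx":0,"ry":0,"rz":0},{"dx":0,"dy":0,"dz":0,"rx":0,"ry":0,"rz":0}]' | sed -n '2p;4p'
```

```text
eef_pos: [0.5233, -0.0029, 0.1686]
force: [-0.6, -0.4, 1.3]
```

Click felt (rise, −15 N draw, slack, then firm again at the bottom). Back off half the slack and let go.

```bash
python3 -m crank '[{"dx":0,"dy":0,"dz":-0.03,"rx":0,"ry":0,"rz":0},{"dx":0,"dy":0,"dz":0,"rx":0,"ry":0,"rz":0},{"dx":0,"dy":0,"dz":0,"rx":0,"ry":0,"rz":0}]' 1 20 | sed -n '2p;4,6p'
python3 -m crank '[{"dx":0,"dy":0,"dz":0,"rx":0,"ry":0,"rz":0},{"dx":0,"dy":0,"dz":0,"rx":0,"ry":0,"rz":0},{"dx":0,"dy":0,"dz":0,"rx":0,"ry":0,"rz":0},{"dx":0,"dy":0,"dz":0,"rx":0,"ry":0,"rz":0},{"dx":0,"dy":0,"dz":0,"rx":0,"ry":0,"rz":0}]' -1 | sed -n '1,2p;4,6p'
python3 - <<'E'
from m import *
F=frames()
x0,y0,x1,y1=240,140,320,230
cv2.imwrite("pics/c6.png",cv2.resize(F["side"]["frame"][y0:y1,x0:x1,::-1],None,fx=6.5,fy=6.5,interpolation=cv2.INTER_CUBIC))
for z in(.1635,.1975,.148): print(z,(proj(F["side"],[.523,-.003,z])-[x0,y0])*6.5)
E
```

```text
eef_pos: [0.523, -0.0029, 0.1693]
force: [0.8, -0.5, -1.4]
gripper_width: 0.035
finger_force: 62.4
clock: 16.58
eef_pos: [0.5231, -0.0029, 0.1693]
force: [0.0, 0.4, 0.9]
gripper_width: 0.0854
finger_force: 0.0
0.1635 [220.44678762 374.88019676]
0.1975 [220.41475771 299.69362809]
0.148 [220.46120705 408.72817453]
```

View pics/c6.png

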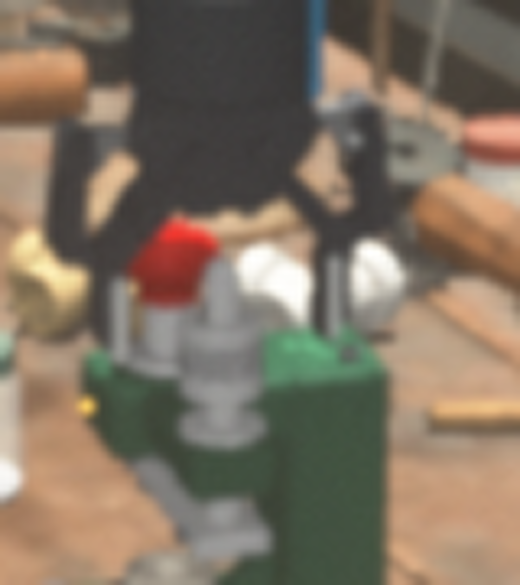

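The collar is on the rod (crop ≈220,365), its underside ≈16 mm above the pad; fingers are clear on both sides. Rise, shut, go over the knob.

```bash
python3 -m crank '[{"dx":0,"dy":0,"dz":-0.4,"rx":0,"ry":0,"rz":0},{"dx":0,"dy":0,"dz":-0.9,"rx":0,"ry":0,"rz":0},{"dx":0,"dy":0,"dz":-1,"rx":0,"ry":0,"rz":0},{"dx":0,"dy":0,"dz":-1,"rx":0,"ry":0,"rz":0},{"dx":0,"dy":0,"dz":-0.5,"rx":0,"ry":0,"rz":0}]' | sed -n '2p;4p'
python3 -m crank '[{"dx":0.5,"dy":0,"dz":0,"rx":0,"ry":0,"rz":0},{"dx":0.9,"dy":0,"dz":0,"rx":0,"ry":0,"rz":0},{"dx":0.9,"dy":0,"dz":0,"rx":0,"ry":0,"rz":0},{"dx":0.6,"dy":0,"dz":0,"rx":0,"ry":0,"rz":0},{"dx":0.4,"dy":0,"dz":0,"rx":0,"ry":0,"rz":0}]' 1 30 | sed -n '2p;4p'
python3 -m crank '[{"dx":0,"dy":0,"dz":0,"rx":0,"ry":0,"rz":0},{"dx":0,"dy":0,"dz":0,"rx":0,"ry":0,"rz":0},{"dx":0,"dy":0,"dz":0,"rx":0,"ry":0,"rz":0}]' | sed -n '2,6p'
python3 rel.py .5313 .0816 .209
```

```text
eef_pos: [0.5238, -0.0032, 0.2677]
force: [-0.4, 0.4, -0.7]
eef_pos: [0.5307, 0.0817, 0.264]
force: [0.2, 0.4, -0.1]
eef_pos: [0.5308, 0.0783, 0.2643]
eef_rot: [0.0, 0.74, 0.672, -0.0]
force: [0.0, -0.4, -0.1]
gripper_width: -0.0004
finger_force: 0.0
17.77 [0.5308 0.0783 0.2643] yaw -5.51 rows [0.14 0.01 2.21]
```

```bash
python3 -m crank '[{"dx":0.14,"dy":0,"dz":0.5,"rx":0,"ry":0,"rz":0},{"dx":0,"dy":0,"dz":0.7,"rx":0,"ry":0,"rz":0},{"dx":0,"dy":0,"dz":0.5,"rx":0,"ry":0,"rz":0},{"dx":0,"dy":0,"dz":0.3,"rx":0,"ry":0,"rz":0},{"dx":0,"dy":0,"dz":0,"rx":0,"ry":0,"rz":0}]' | sed -n '2p;4p'
python3 -m crank '[{"dx":0,"dy":0,"dz":0.08,"rx":0,"ry":0,"rz":0},{"dx":0,"dy":0,"dz":0,"rx":0,"ry":0,"rz":0}]' | sed -n '2p;4p'
python3 -m crank '[{"dx":0,"dy":0,"dz":0.08,"rx":0,"ry":0,"rz":0},{"dx":0,"dy":0,"dz":0,"rx":0,"ry":0,"rz":0}]' | sed -n '2p;4p'
python3 -m crank '[{"dx":0,"dy":0,"dz":0.08,"rx":0,"ry":0,"rz":0},{"dx":0,"dy":0,"dz":0,"rx":0,"ry":0,"rz":0}]' | sed -n '2p;4p'
```

```text
eef_pos: [0.5307, 0.0817, 0.2132]
force: [0.5, 0.7, -0.1]
eef_pos: [0.5315, 0.0824, 0.2127]
force: [0.3, -0.3, -0.3]
eef_pos: [0.5314, 0.0827, 0.2105]
force: [-0.1, -0.9, 0.6]
eef_pos: [0.5312, 0.0828, 0.2082]
force: [0.7, 0.3, 0.3]
```

```bash
python3 -m crank '[{"dx":0,"dy":0,"dz":0.08,"rx":0,"ry":0,"rz":0},{"dx":0,"dy":0,"dz":0,"rx":0,"ry":0,"rz":0}]' | sed -n '2p;4p'
python3 -m crank '[{"dx":0,"dy":0,"dz":0.08,"rx":0,"ry":0,"rz":0},{"dx":0,"dy":0,"dz":0,"rx":0,"ry":0,"rz":0}]' | sed -n '2p;4p'
python3 -m crank '[{"dx":0,"dy":0,"dz":0.08,"rx":0,"ry":0,"rz":0},{"dx":0,"dy":0,"dz":0,"rx":0,"ry":0,"rz":0}]' | sed -n '2p;4p'
```

```text
eef_pos: [0.5313, 0.0827, 0.2062]
force: [-1.1, -0.6, -0.1]
eef_pos: [0.5314, 0.0828, 0.2046]
force: [-3.8, -0.3, 11.6]
eef_pos: [0.5314, 0.0828, 0.2026]
force: [-2.4, 0.2, 11.3]
```

```bash
python3 -m crank '[{"dx":0,"dy":0,"dz":0.08,"rx":0,"ry":0,"rz":0},{"dx":0,"dy":0,"dz":0,"rx":0,"ry":0,"rz":0}]' | sed -n '2p;4p'
python3 -m crank '[{"dx":0,"dy":0,"dz":0.08,"rx":0,"ry":0,"rz":0},{"dx":0,"dy":0,"dz":0,"rx":0,"ry":0,"rz":0}]' | sed -n '2p;4p'
python3 -m crank '[{"dx":0,"dy":0,"dz":0.08,"rx":0,"ry":0,"rz":0},{"dx":0,"dy":0,"dz":0,"rx":0,"ry":0,"rz":0}]' | sed -n '2p;4p'
python3 -m crank '[{"dx":0,"dy":0,"dz":0.04,"rx":0,"ry":0,"rz":0},{"dx":0,"dy":0,"dz":0,"rx":0,"ry":0,"rz":0}]' | sed -n '2p;4p'
```

```text
eef_pos: [0.5314, 0.0828, 0.2006]
force: [-2.4, 0.2, 11.3]
eef_pos: [0.5314, 0.0827, 0.1986]
force: [-2.1, -0.4, 11.2]
eef_pos: [0.5314, 0.0828, 0.1966]
force: [-3.7, -0.5, 11.3]
eef_pos: [0.5314, 0.0828, 0.1957]
force: [-3.3, 0.5, 12.5]
```

```bash
python3 -m crank '[{"dx":0,"dy":0,"dz":0.04,"rx":0,"ry":0,"rz":0},{"dx":0,"dy":0,"dz":0,"rx":0,"ry":0,"rz":0}]' | sed -n '2p;4p'
python3 -m crank '[{"dx":0,"dy":0,"dz":0.04,"rx":0,"ry":0,"rz":0},{"dx":0,"dy":0,"dz":0,"rx":0,"ry":0,"rz":0}]' | sed -n '2p;4p'
python3 -m crank '[{"dx":0,"dy":0,"dz":0.04,"rx":0,"ry":0,"rz":0},{"dx":0,"dy":0,"dz":0,"rx":0,"ry":0,"rz":0}]' | sed -n '2p;4p'
```

```text
eef_pos: [0.5314, 0.0827, 0.1947]
force: [-3.0, -0.1, 12.0]
eef_pos: [0.5314, 0.0828, 0.1938]
force: [-3.7, 0.3, 12.1]
eef_pos: [0.5314, 0.0828, 0.1928]
force: [-3.7, 0.4, 12.0]
```

```bash
python3 -m crank '[{"dx":0,"dy":0,"dz":0.03,"rx":0,"ry":0,"rz":0},{"dx":0,"dy":0,"dz":0,"rx":0,"ry":0,"rz":0}]' | sed -n '2p;4p'
```

```text
eef_pos: [0.5314, 0.0828, 0.1921]
force: [-3.7, -0.2, 13.9]
```

```bash
python3 -m crank '[{"dx":0,"dy":0,"dz":0.02,"rx":0,"ry":0,"rz":0},{"dx":0,"dy":0,"dz":0,"rx":0,"ry":0,"rz":0}]' | sed -n '2p;4p'
python3 -m crank '[{"dx":0,"dy":0,"dz":0.02,"rx":0,"ry":0,"rz":0},{"dx":0,"dy":0,"dz":0,"rx":0,"ry":0,"rz":0}]' | sed -n '2p;4p'
```

```text
eef_pos: [0.5314, 0.0828, 0.1916]
force: [-4.1, 0.3, 13.9]
eef_pos: [0.5314, 0.0828, 0.1911]
force: [-3.1, 0.3, 13.7]
```

```bash
python3 -m crank '[{"dx":0,"dy":0,"dz":0.02,"rx":0,"ry":0,"rz":0},{"dx":0,"dy":0,"dz":0,"rx":0,"ry":0,"rz":0}]' | sed -n '2p;4p'
```

```text
eef_pos: [0.5315, 0.0828, 0.1906]
force: [-4.8, -0.1, 13.7]
```

```bash
python3 -m crank '[{"dx":0,"dy":0,"dz":0.02,"rx":0,"ry":0,"rz":0},{"dx":0,"dy":0,"dz":0,"rx":0,"ry":0,"rz":0}]' | sed -n '2p;4p'
```

```text
eef_pos: [0.5314, 0.0827, 0.1902]
force: [-5.2, 1.0, 15.7]
```

```bash
python3 -m crank '[{"dx":0,"dy":0,"dz":0.02,"rx":0,"ry":0,"rz":0},{"dx":0,"dy":0,"dz":0,"rx":0,"ry":0,"rz":0}]' | sed -n '2p;4p'
```

```text
eef_pos: [0.5314, 0.0828, 0.1898]
force: [-5.4, -0.6, 17.3]
```

Firm contact: the 2 N collar weight came off the ram, then the force rose steeply, so the collar is on the pad. Take a picture, then rise slowly and clear.

```bash
python3 -c "
from m import *
np.save('pics/down.npy',r.grab_frame('side')['frame'])"
python3 -m crank '[{"dx":0,"dy":0,"dz":-0.1,"rx":0,"ry":0,"rz":0},{"dx":0,"dy":0,"dz":-0.1,"rx":0,"ry":0,"rz":0},{"dx":0,"dy":0,"dz":-0.1,"rx":0,"ry":0,"rz":0},{"dx":0,"dy":0,"dz":-0.1,"rx":0,"ry":0,"rz":0},{"dx":0,"dy":0,"dz":-0.1,"rx":0,"ry":0,"rz":0}]' | sed -n '2p;4p'
python3 -m crank '[{"dx":0,"dy":0,"dz":-0.1,"rx":0,"ry":0,"rz":0},{"dx":0,"dy":0,"dz":-0.1,"rx":0,"ry":0,"rz":0},{"dx":0,"dy":0,"dz":-0.2,"rx":0,"ry":0,"rz":0},{"dx":0,"dy":0,"dz":-0.3,"rx":0,"ry":0,"rz":0},{"dx":0,"dy":0,"dz":-0.5,"rx":0,"ry":0,"rz":0}]' | sed -n '2p;4p'
python3 -m crank '[{"dx":0,"dy":0,"dz":-1,"rx":0,"ry":0,"rz":0},{"dx":0,"dy":0,"dz":-1,"rx":0,"ry":0,"rz":0},{"dx":0,"dy":0,"dz":-0.5,"rx":0,"ry":0,"rz":0},{"dx":0,"dy":0,"dz":0,"rx":0,"ry":0,"rz":0},{"dx":0,"dy":0,"dz":0,"rx":0,"ry":0,"rz":0}]' | sed -n '1,2p;4p'
python3 - <<'E'
from m import *
F=frames()
x0,y0,x1,y1=240,160,300,240
c=np.hstack([cv2.resize(f[y0:y1,x0:x1,::-1],None,fx=6.5,fy=6.5,interpolation=cv2.INTER_CUBIC) for f in (np.load("pics/down.npy"),F["side"]["frame"])])
cv2.imwrite("pics/c7.png",c)
E
```

```text
eef_pos: [0.5314, 0.0827, 0.2022]
force: [-2.1, 0.5, 11.0]
eef_pos: [0.5308, 0.0827, 0.2315]
force: [-0.3, -0.4, -0.3]
clock: 22.65
eef_pos: [0.5314, 0.0828, 0.2946]
force: [0.6, 0.6, -0.9]
```

View pics/c7.png

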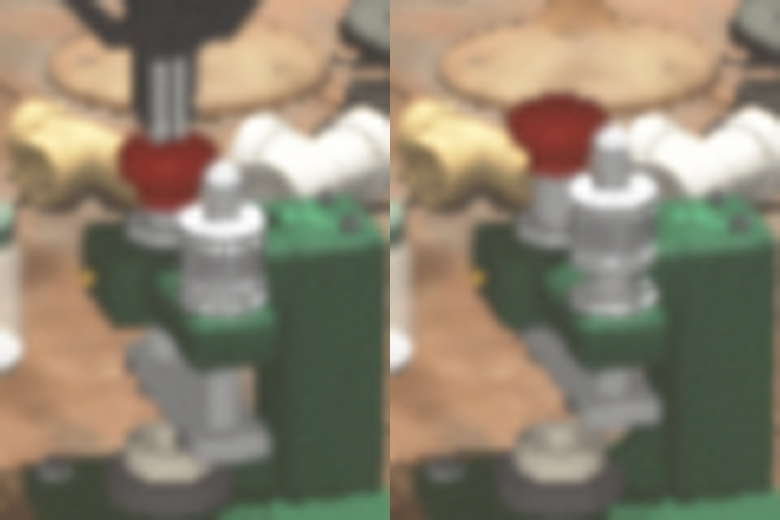

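Left: collar seated on the pad (≈222,300) with the knob pressed. Right: ram back up, collar caught about 16 mm above the pad, gripper clear. Done.

```bash
python3 -c "
from station import r
print(r.finish_job())"
```

```text
the job is handed in; nothing more can be done
None
```

The collar clicked onto the stop rod and was released. A gentle push on the knob landed it on the pad, the ram sprang back up with the collar still caught, and the job was handed in at about 23 s of the 72 s allowed.

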